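Refit the bench clay extruder after washing

ROBOT

A 6-joint arm with a two-finger parallel gripper is mounted at the origin on the work surface. World frame = base frame: x ahead of the robot, y to its left, z up, the work surface at z = 0. Lengths are in mm, angles in rad, forces in N, time in s.
With the tool pointing down it reaches from about 350 to 775 mm from the base axis. Payload 7.3 kg.
Tool frame: the origin (TCP) lies midway between the tips of the shut fingers; the grasp point (between the pads) lies 19 mm behind it; z points along the fingers, y is the line along which they close (so a half turn about z gives the same grasp; the last joint's range is limited). The gripper opens to 92 mm and grips with 3 to 60 N. Pads are 19 mm wide; open, the fingers measure 130 mm over their backs; the gripper's body (75 mm by 190 mm) begins 47 mm behind the grasp point.
Start: joints at [-1.391, 0.342, 1.524, -0, 1.275, -0.146], TCP at [168.058, -497.395, 226.741] pointing down, gripper open.
Joint ranges: [-2.53, 2.53], [-0.77, 2.02], [0.04, 2.7], [-1, 4.14], [0.28, 2.66], [-3.11, 3.11]. Speed limits (rad/s): [2.57, 2.57, 3.14, 3.14, 3.14, 3.14].

INTERFACE

Orientations are given as [roll, pitch, yaw] about the fixed x, y, z axes, in that order (R = Rz(yaw) Ry(pitch) Rx(roll)).
In Python, from plant import bot gives the robot as it stands.
- The arm moves only by the tool servo_tool, never from a script. Its argument "deltas" is a list of rows, each a list of 2 entries, a list of its own where there are three numbers: the shift along the tool's x, y, z in m, then the turn, a rotation vector about the tool's x, y, z in degrees. A call has 1 to 20 rows; each row shifts and turns the commanded pose from where the row before left it, along the tool's axes as they then stand; what a row does not reach is not made up. A row lasts 1/8 s, in which the tool goes at most 62.5 mm and 10.7 degrees, less where a joint would pass 70% of its speed; a pose out of reach is approached as far as the arm can. A call with a gripper value outside its range is refused whole. "fingers" is the opening, from 0 (shut) to 1 (fully open), set as the call begins (left out, the last holds). The fingers move at their own pace and stop on an object; the grip force is fixed at half the most. Time passes only in rows, so rows that do not move let the fingers close. It gives the time, the measured TCP pose, the force, the opening and the grip force at its end, in the units of the state.
- bot.get_obs(): the state, without advancing time (a new reading comes with each control period).
- bot.capture(name): name is "side" or "top" or "wrist"; returns the picture (480x640x3 uint8, red, green, blue); there is no depth.
- bot.camera_model(name): a dict with "mtx" (3x3 intrinsics, pixels), "xyz" and "rotation" of the camera in the world. Camera axes: x right, y down, z forward; pixel columns grow to the right and rows downward; lengths in mm; the calibration is good to about 2 mm. A picture is of the moment at which its call begins: read the wrist's pose just before it. camera_model takes no time and is no camera call; for the wrist camera it gives the pose at the moment of the call.
- bot.close_job(): hands the job in; it is judged then, once.
The state is a dict: "time": time; "joint_positions": joint angles; "dq": joint speeds; "tau": joint torques, N m; "tool_pos": TCP position; "tcp_rot": TCP orientation; "contact_force": force on the tool from outside, world axes, zero at the start; "moment": the same for the moment, N m; "grip_width": finger opening in mm; "finger_force": force on a finger pad.
Only numpy, scipy, OpenCV 4.12 (cv2) and the standard library are available. Lean on these libraries where they do the work, as an engineer would, in place of code of your own. Each camera call takes 0.05 s, during which the arm holds its last target. There are 200 camera calls.

TASK

The bench clay extruder has been washed; put it back together for the square-section run. Slide the die with the one large square opening down into the holder at the lower end of the barrel until it is fully home, and slide the plunger into the upper mouth of the barrel until its collar sits against the rim. Leave the other die in its rack and do not disturb the bowl, the vase or the brush.

Things in the scene. Friction and masses are not known exactly. Their poses are not given: they have to be found in the camera images.
- barrel: Extruder's steel barrel, fixed on a wooden stand at 35 degrees above the horizontal. Origin: on the bore's axis at the lower end, 85 mm above the bench. x: along the axis up-slope to the open mouth; y: level; z: square to the axis, up. Tube 52 mm outside, 46 mm bore. Die holder at the lower end; below z = -38 mm a plank; base board 130 mm wide, 18 high, reaching 225 mm up-slope.
- mouth (a point): Centre of the barrel's open upper mouth, in the plane of its rim, at x = 135 mm of barrel, same axes. The last 6 mm of the tube flare from the 46 mm bore to 52 mm inside and 58 mm outside.
- slot (a point): Middle of the floor (ledge) of the die holder's slot, at x = -5.25 mm, z = -34 mm of barrel, same axes: the die slides down against z. The slot is 10.5 mm thick along x and 66.4 mm wide along y, open at the top; straight walls up to 62 mm above this point, then all four flare out by 30 degrees, up to 72 mm. In front of it a steel frame with a window.
- die_square: Aluminium die with one 32 mm square opening: plate 8 mm thick, 64 wide, 68 tall, and on its top edge a pull tab 8 thick, 40 wide; 116 mm tall in all, 130 g. Origin: middle of the bottom edge; x: thickness, y: width, z: up to the tab. Faces alike: either way round. Stands 18 mm deep in the rack, bottom 10 mm above the bench. Fully home, its origin is at slot with z along the barrel's z.
- die_round: The other die: same plate and tab, but three round holes of 14 mm. In the other place of the rack (the two may have changed places). To be left there.
- rack: Fixed wooden block 60 x 180 x 28 mm; the dies stand in it side by side, 84 mm apart along its y, faces along its x. Origin under its centre.
- plunger: Plunger lying level on the rest, 194 mm long, all round on one axis, 220 g. Origin: centre of the piston's front face; x: along the axis to the handle. Piston 43 mm diameter, x = 0 to 20 mm, and guide, also 43 mm, x = 100 to 115, front edges bevelled to 35 mm; rod 14 mm; collar 60 mm diameter, x = 115 to 123. Roll is free. Home, the collar meets the rim (origin at x = 20 mm of barrel).
- handle (a point): On the plunger's axis at x = 154 mm, the middle of the wooden handle's plain 30 mm cylinder (x = 134 to 174 mm), which then swells to a 36 mm end at x = 180 to 194 mm.
- rest: Fixed wooden rest for the plunger, base 90 x 70 x 12 mm, two notched posts 52 mm tall at x = +-28 mm which carry the rod with its axis 45 mm above the bench; the handle overhangs at +x of the rest. Origin under its centre.
- bowl: Loose terracotta bowl, 136 mm across, 58 mm tall, origin under its centre; bystander.
- vase: Loose small terracotta vase, 76 mm across, 98 mm tall, origin under its centre; bystander.
- brush: Loose brush, 170 mm long, lying on the bench along its x; bystander.
There are look-alikes about, which are no part of the job. What is shaped like the die_square but red is not meant.

How it is judged (in metres and radians):
At the end, for the whole second after the job is handed in: The square-opening die stands fully home in the holder (its bottom edge within 3 mm of the ledge, within 4 mm of the middle, in line with the slot within 0.1 rad), and the plunger is in the barrel with its collar within 4 mm of the rim, its axis within 4 mm and 0.06 rad of the bore's; both at rest (z of die_square in the frame of barrel between -0.038 and -0.031 m and x of die_square in the frame of barrel between -0.011 and 0 m and y of die_square in the frame of barrel between -0.004 and 0.004 m and angle between the x axis of die_square and the x axis of barrel, either way round below 0.1 rad and angle between the z axis of die_square and the z axis of barrel, either way round below 0.1 rad and linear speed of each of die_square, plunger below 0.02 m/s and x of plunger in the frame of barrel between 0.015 and 0.024 m and y of plunger in the frame of barrel between -0.004 and 0.004 m and z of plunger in the frame of barrel between -0.004 and 0.004 m and angle between the x axis of plunger and the x axis of barrel, either way round below 0.06 rad); the robot touches nothing.
It fails at once if the other die is moved by more than 15 mm (distance of die_round from where it was at the start of the episode above 0.015 m).
It fails at once if the bowl is pushed more than 20 mm (distance of bowl from where it was at the start of the episode above 0.02 m).
It fails at once if the vase is pushed more than 20 mm (distance of vase from where it was at the start of the episode above 0.02 m).
It fails at once if the brush is pushed more than 20 mm (distance of brush from where it was at the start of the episode above 0.02 m).
It also fails if it takes over 70 s, if anything falls off the work surface, if the arm or the gripper's body presses on something with over 40 N, if the wrist force passes 120 N, or if a joint passes its speed limit or range.

## Working session

There is one attempt and no reset: what is moved stays moved. The work goes in short steps, Python scripts to look and compute and a tool call to move; the robot and the scene stay as the last step left them, time stands still between calls to the robot, and variables do not carry over. Pictures are saved under pics/ and viewed, at most 10 in all, crops included, and the job is handed in when it is done.

Besides the shell and the picture viewer there is one more tool, called after "Emit:" as name(argument=value, ...) on one line, values as JSON. servo_tool: Moves the arm, as the interface text tells. Its arguments: {"type":"object","properties":{"deltas":{"type":"array"},"fingers":{"type":"number"}},"required":["deltas"]}

```bash
mkdir -p pics; ls
python3 - <<'E'
from plant import bot
import cv2
for n in("side","top"):
    im=bot.capture(n); cv2.imwrite(f"pics/{n}0.png",im[:,:,::-1]); m=bot.camera_model(n); print(n,m)
print(bot.get_obs())
E
```

```text
pics
side {'mtx': array([[488.97875751,   0.        , 312.61010073],
       [  0.        , 488.97875751, 249.66495107],
       [  0.        ,   0.        ,   1.        ]]), 'xyz': array([ 64.55260878, 908.78835491, 761.17909864]), 'rotation': array([-2.15240967, -0.0225562 , -2.58691237])}
top {'mtx': array([[539.48682592,   0.        , 327.0874675 ],
       [  0.        , 539.48682592, 244.64007021],
       [  0.        ,   0.        ,   1.        ]]), 'xyz': array([ 294.47689188,   40.34845384, 1621.86373267]), 'rotation': array([-2.95463961, -0.00682179, -1.55224315])}
{'time': 0.1, 'joint_positions': array([-1.39101597e+00,  3.42676794e-01,  1.52490437e+00, -4.71564550e-06,
        1.27541750e+00, -1.45979122e-01]), 'dq': array([-0.0018378 , -0.00247707, -0.00248608,  0.00176333,  0.00145418,
       -0.00103928]), 'tau': array([ 1.13245100e-03, -4.32003808e+01, -2.44695103e+01,  7.19182519e-02,
        5.25323418e-02, -5.21960612e-05]), 'tool_pos': array([ 167.97975686, -497.01993377,  226.10811852]), 'tcp_rot': array([-3.14020095e+00, -2.00057589e-04,  3.25760715e-01]), 'contact_force': array([-0.03242989, -0.38660041, -0.74335763]), 'moment': array([-0.02166023,  0.02345977,  0.03384361]), 'finger_force': 0.0, 'grip_width': 91.81287441286092}
```

View pics/top0.png

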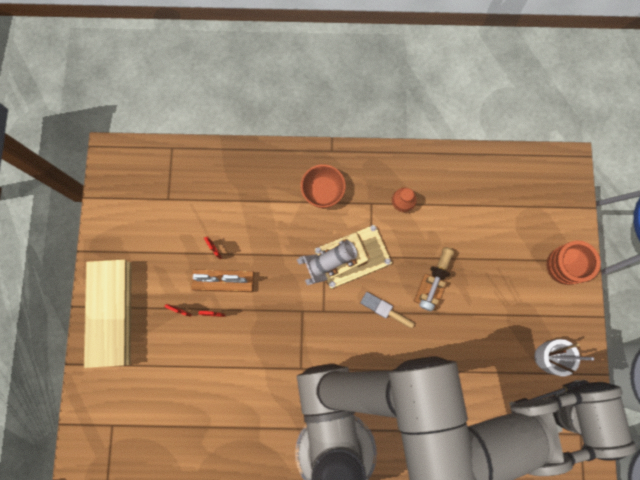

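View pics/side0.png

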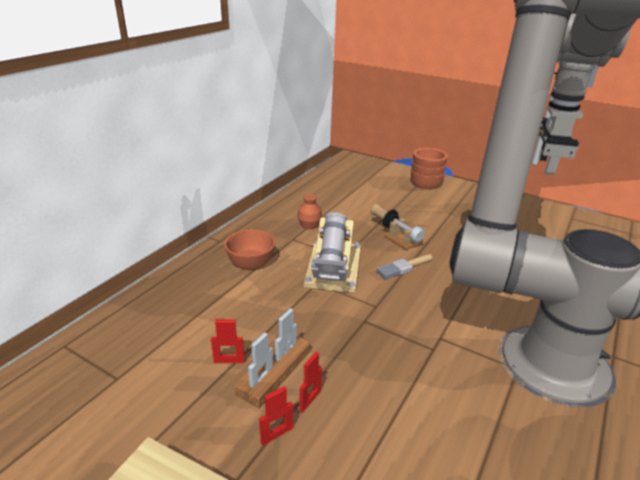

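Top view: the rack is at (222,281), the barrel at (335,258), the plunger at (437,280), the brush at (388,308), the bowl at (323,186) and the vase at (404,198). The red die look-alikes in the side view are at (228,341), (311,381) and (277,415). The two grey dies in the rack are at side (260,362) and (287,335). I'll enlarge those to see which one is square.

Run:
```python
import cv2,numpy as np
s=cv2.imread("pics/side0.png");t=cv2.imread("pics/top0.png")
z=lambda im,x,y,w,h,W,H:cv2.resize(im[y:y+h,x:x+w],(W,H),interpolation=cv2.INTER_CUBIC)
a=z(s,230,300,90,105,342,400)
b=z(t,295,220,170,110,450,291)
b=z(t,295,215,115,100,458,400)
c=z(t,180,265,85,35,400,165); d=z(t,410,240,57,75,152,200)
e=z(s,295,195,160,110,291,200)
top=np.hstack([a,b]); bot=np.zeros((200,800,3),np.uint8)
bot[:165,:400]=cv2.resize(c,(400,165)); 
bot[:,500:652]=d
cv2.imwrite("pics/crop1.png",np.vstack([top,bot]))
```

```text
(no output)
```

View pics/crop1.png

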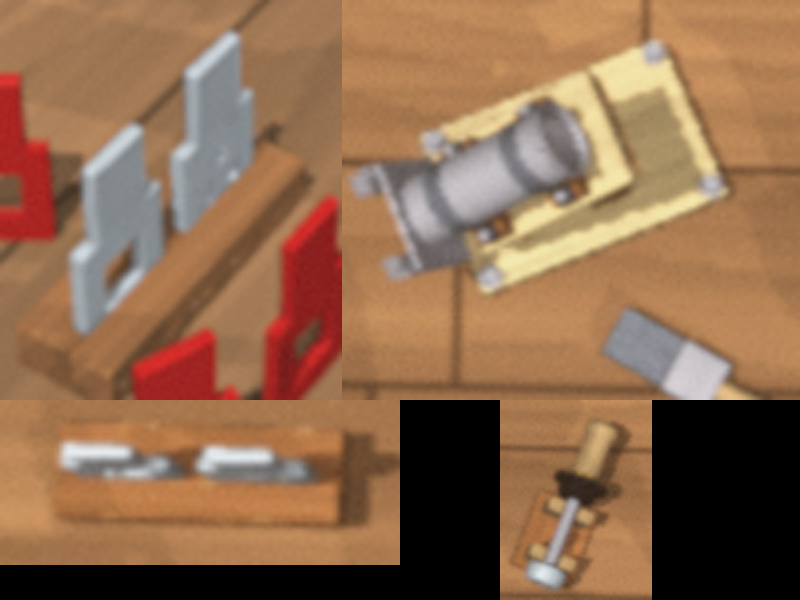

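The die at side (260,362) has one large square opening, so it is the one meant. The one at (287,335) has round holes, and the three red ones are decoys. The square die is the left one in the top view, near (202,279). Next I'll work out coarse poses.

```bash
cat > h.py <<'E'
import numpy as np, cv2
from scipy.spatial.transform import Rotation as R
from plant import bot
def cam(n):
    m=bot.camera_model(n); return m["mtx"],np.array(m["xyz"]),R.from_euler('xyz',m["rotation"]).as_matrix()
def px2z(c,uv,z):
    K,p,Rm=c; uv=np.atleast_2d(np.array(uv,float)); d=(Rm@np.linalg.inv(K)@np.c_[uv,np.ones(len(uv))].T).T
    return p+d*((z-p[2])/d[:,2])[:,None]
def proj(c,X):
    K,p,Rm=c; q=(np.atleast_2d(X)-p)@Rm@K.T; return q[:,:2]/q[:,2:]
E
python3 - <<'E'
from h import *
np.set_printoptions(precision=1,suppress=True)
c=cam("top")
print("rack",px2z(c,[(192.8,270.3),(253,271.4),(252.3,290.9),(192,289.5)],28))
print("board",px2z(c,[(373.6,227.5),(392,263),(332,287.5),(317.9,250)],18))
print("plunger",px2z(c,[(427.6,306.7),(449.4,251)],45))
w=cam("wrist");o=bot.get_obs();T=R.from_euler('xyz',o["tcp_rot"]).as_matrix()
print(w[0],T.T@(w[1]-o["tool_pos"]),T.T@w[2])
E
```

```text
rack [[510.5 433.1  28. ]
 [510.7 254.   28. ]
 [452.6 253.5  28. ]
 [453.3 431.7  28. ]]
board [[ 654.  -105.6   18. ]
 [ 545.7 -161.3   18. ]
 [ 468.3   18.    18. ]
 [ 581.    62.5   18. ]]
plunger [[ 414.6 -261.2   45. ]
 [ 580.9 -328.8   45. ]]
[[347.7   0.  318.3]
 [  0.  347.7 241.5]
 [  0.    0.    1. ]] [  73.8   -0.5 -157.4] [[ 0.  -1.  -0.3]
 [ 1.   0.   0. ]
 [ 0.  -0.3  1. ]]
```

```bash
cat >> h.py <<'E'
def pose():
    o=bot.get_obs(); return np.array(o["tool_pos"]),R.from_euler('xyz',o["tcp_rot"])
def rot(x,z): # tool rotation from x axis and z axis
    z=np.array(z,float)/np.linalg.norm(z); y=np.cross(z,x); y/=np.linalg.norm(y)
    return R.from_matrix(np.c_[np.cross(y,z),y,z])
def down(yaw): return rot([np.cos(np.radians(yaw)),np.sin(np.radians(yaw)),0],[0,0,-1])
def plan(p1,R1,p0=None,R0=None,step=40,ang=8,n=0,q=1e-4):
    if p0 is None: p0,R0=pose()
    p1=np.array(p1,float); w=(R0.inv()*R1).as_rotvec(); 
    n=n or int(max(1,np.ceil(np.linalg.norm(p1-p0)/step),np.ceil(np.degrees(np.linalg.norm(w))/ang)))
    w=np.round(np.degrees(w/n),2); dR=R.from_rotvec(w,degrees=True)
    S=np.zeros((3,3)); Q=R0
    for k in range(n): S+=Q.as_matrix(); Q=Q*dR
    v=np.round(np.linalg.solve(S,p1-p0)/1000,4)
    e=p0+S@v*1000-p1
    print(n,"rows of",[v.tolist(),w.tolist()],"err",np.round(e,1),"rot",np.round(np.degrees((Q.inv()*R1).magnitude()),2))
    return p0+S@v*1000,Q
E
python3 - <<'E'
from h import *
a=plan([168,-497,290],down(18.66),step=32)
a=plan([440,-272,260],down(158),*a,ang=10)
E
```

```text
2 rows of [[0.0, -0.0, -0.0319], [-0.04, -0.01, 0.0]] err [-0.  -0.1 -0.1] rot 0.01
14 rows of [[0.0236, 0.0226, 0.0021], [-0.0, 0.0, -9.95]] err [0.3 0.  0.5] rot 0.04
```

Emit:
servo_tool(deltas=[[[0, 0, -0.032], [0, 0, 0]], [[0, 0, -0.032], [0, 0, 0]], [[0.0236, 0.0226, 0.0021], [0, 0, -9.95]], [[0.0236, 0.0226, 0.0021], [0, 0, -9.95]], [[0.0236, 0.0226, 0.0021], [0, 0, -9.95]], [[0.0236, 0.0226, 0.0021], [0, 0, -9.95]], [[0.0236, 0.0226, 0.0021], [0, 0, -9.95]], [[0.0236, 0.0226, 0.0021], [0, 0, -9.95]], [[0.0236, 0.0226, 0.0021], [0, 0, -9.95]], [[0.0236, 0.0226, 0.0021], [0, 0, -9.95]], [[0.0236, 0.0226, 0.0021], [0, 0, -9.95]], [[0.0236, 0.0226, 0.0021], [0, 0, -9.95]], [[0.0236, 0.0226, 0.0021], [0, 0, -9.95]], [[0.0236, 0.0226, 0.0021], [0, 0, -9.95]], [[0.0236, 0.0226, 0.0021], [0, 0, -9.95]], [[0.0236, 0.0226, 0.0021], [0, 0, -9.95]], [[0, 0, 0], [0, 0, 0]]])

```text
time: 2.22
tool_pos: [439.9, -270.4, 261.3]
tcp_rot: [3.141, -0.001, 2.76]
contact_force: [0.8, 0.1, 0.3]
grip_width: 91.9
finger_force: 0.0
```

Next a wrist picture of the plunger from here, then on to the barrel view.

Run:
```python
from h import *
import pickle
c=cam("wrist"); im=bot.capture("wrist"); pickle.dump(c,open("w1.pkl","wb")); cv2.imwrite("pics/w1.png",im[:,:,::-1])
print(proj(c,[[414.6,-261.2,45],[580.9,-328.8,45],[520,0,85]]))
```

```text
[[317.29879173 188.96165886]
 [316.686338   337.44917942]
 [610.14319015 194.9837067 ]]
```

View pics/w1.png

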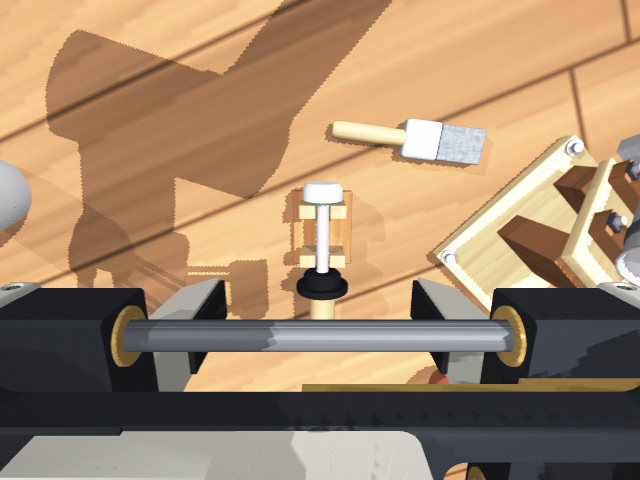

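The piston is at (323,192), the rod at column 322 and the collar at (322,284). The handle runs under the gripper at (322,308), and the brush is at (410,138). I'll extract edges here, and move over the barrel for a second view.

Run:
```python
from h import *
im=cv2.imread("pics/w1.png")[:,:,::-1].astype(int); hsv=cv2.cvtColor(im.astype(np.uint8),cv2.COLOR_RGB2HSV)
sat=hsv[...,1].astype(int);val=hsv[...,2].astype(int)
print("col322 sat",[(r,sat[r,322],val[r,322]) for r in list(range(176,210,2))+list(range(264,304,2))])
for r in (190,195,220,235,245): 
    m=np.where(sat[r,290:360]<60)[0]+290; print(r,m.min(),m.max(),len(m))
for r in (278,284,288): 
    m=np.where(val[r,280:365]<70)[0]+280; print(r,m.min(),m.max(),len(m))
for r in (306,312):
    print(r,[tuple(im[r,u]) for u in range(300,346,3)])
a=plan([430,-10,320],down(113.4),step=40)
```

```text
col322 sat [(176, np.int64(114), np.int64(233)), (178, np.int64(113), np.int64(237)), (180, np.int64(109), np.int64(242)), (182, np.int64(15), np.int64(207)), (184, np.int64(15), np.int64(222)), (186, np.int64(1), np.int64(255)), (188, np.int64(0), np.int64(255)), (190, np.int64(0), np.int64(255)), (192, np.int64(0), np.int64(255)), (194, np.int64(0), np.int64(255)), (196, np.int64(0), np.int64(255)), (198, np.int64(0), np.int64(255)), (200, np.int64(1), np.int64(255)), (202, np.int64(1), np.int64(255)), (204, np.int64(14), np.int64(147)), (206, np.int64(3), np.int64(248)), (208, np.int64(3), np.int64(248)), (264, np.int64(1), np.int64(252)), (266, np.int64(1), np.int64(252)), (268, np.int64(1), np.int64(252)), (270, np.int64(1), np.int64(252)), (272, np.int64(1), np.int64(252)), (274, np.int64(28), np.int64(27)), (276, np.int64(26), np.int64(30)), (278, np.int64(32), np.int64(40)), (280, np.int64(43), np.int64(42)), (282, np.int64(36), np.int64(42)), (284, np.int64(30), np.int64(43)), (286, np.int64(25), np.int64(41)), (288, np.int64(24), np.int64(42)), (290, np.int64(35), np.int64(
[... 1228 characters left out ...]
7)), (np.int64(120), np.int64(94), np.int64(67)), (np.int64(213), np.int64(181), np.int64(133)), (np.int64(242), np.int64(218), np.int64(164)), (np.int64(251), np.int64(236), np.int64(186)), (np.int64(253), np.int64(242), np.int64(196)), (np.int64(253), np.int64(242), np.int64(198)), (np.int64(250), np.int64(234), np.int64(183)), (np.int64(243), np.int64(221), np.int64(166)), (np.int64(229), np.int64(198), np.int64(146)), (np.int64(240), np.int64(195), np.int64(137)), (np.int64(241), np.int64(195), np.int64(137)), (np.int64(231), np.int64(179), np.int64(126)), (np.int64(233), np.int64(181), np.int64(128))]
7 rows of [[0.0263, 0.0279, -0.0084], [-0.0, 0.0, 6.36]] err [ 0.3 -0.1  0.1] rot 0.04
```

Run:
```python
from h import *
a=plan([560,-110,330],down(113.4),step=40)
import pickle; c=pickle.load(open("w1.pkl","rb")); 
print(px2z(c,(322.5,203.5),66.5),px2z(c,(321.5,299.5),75), px2z(c,[(322.5,193),(321.8,286)],45))
```

```text
6 rows of [[0.0025, 0.0343, -0.0114], [-0.0, 0.0, 7.43]] err [-0.1  0.2 -0.3] rot 0.03
[[ 427.78048978 -260.71133758   66.5       ]] [[ 523.08390805 -299.81033865   75.        ]] [[ 420.6951963  -257.62351788   45.        ]
 [ 520.64513277 -298.17049917   45.        ]]
```

Emit:
servo_tool(deltas=[[[0.0025, 0.0343, -0.0114], [0, 0, 7.43]], [[0.0025, 0.0343, -0.0114], [0, 0, 7.43]], [[0.0025, 0.0343, -0.0114], [0, 0, 7.43]], [[0.0025, 0.0343, -0.0114], [0, 0, 7.43]], [[0.0025, 0.0343, -0.0114], [0, 0, 7.43]], [[0.0025, 0.0343, -0.0114], [0, 0, 7.43]], [[0, 0, 0], [0, 0, 0]]])

```text
time: 3.15
tool_pos: [561.8, -110.1, 329.6]
tcp_rot: [3.141, 0.001, 1.979]
contact_force: [-0.5, -0.1, -0.6]
grip_width: 91.7
finger_force: 0.0
```

Run:
```python
from h import *
import pickle
c=cam("wrist"); im=bot.capture("wrist"); pickle.dump(c,open("w2.pkl","wb")); cv2.imwrite("pics/w2.png",im[:,:,::-1])
print(pose()[0],c[1])
```

```text
[ 560.56362373 -110.75217922  329.04505972] [531.54218285 -41.55108457 486.92925763]
```

View pics/w2.png

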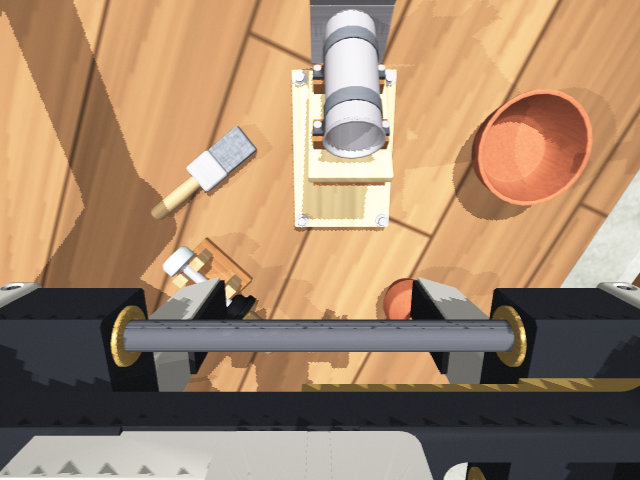

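The mouth rim ellipse is centred near (357,138), spanning columns 326–388 with its bottom at row 157. The board's upper edge runs (294,228)–(388,228). The holder is cut off at the top, so I'll shift 100 mm along tool x for the lower end.

Emit:
servo_tool(deltas=[[[0.035, 0, 0], [0, 0, 0]], [[0.035, 0, 0], [0, 0, 0]], [[0.03, 0, 0], [0, 0, 0]], [[0, 0, 0], [0, 0, 0]], [[0, 0, 0], [0, 0, 0]]])

```text
time: 3.82
tool_pos: [520.1, -19.8, 329.5]
tcp_rot: [-3.141, 0.001, 1.978]
contact_force: [0.7, 0.1, -0.2]
grip_width: 91.8
finger_force: 0.0
```

Run:
```python
from h import *
import pickle
c=cam("wrist"); im=bot.capture("wrist"); pickle.dump(c,open("w3.pkl","wb")); cv2.imwrite("pics/w3.png",im[:,:,::-1])
cv2.imwrite("pics/w3c.png",cv2.resize(im[60:300,200:500,::-1],(750,600),interpolation=cv2.INTER_CUBIC))
print(pose()[0],c[1])
c2=pickle.load(open("w2.pkl","rb"))
print(px2z(c2,[(292,70),(294,228),(396.5,70),(389,228)],18))
```

```text
[520.28649629 -19.89169948 329.42268589] [490.19179495  48.77615857 486.89736993]
[[ 468.27277871   23.39990042   18.        ]
 [ 546.42409619 -160.49391236   18.        ]
 [ 586.13096079   74.45825849   18.        ]
 [ 667.38556324 -108.09643017   18.        ]]
```

View pics/w3c.png

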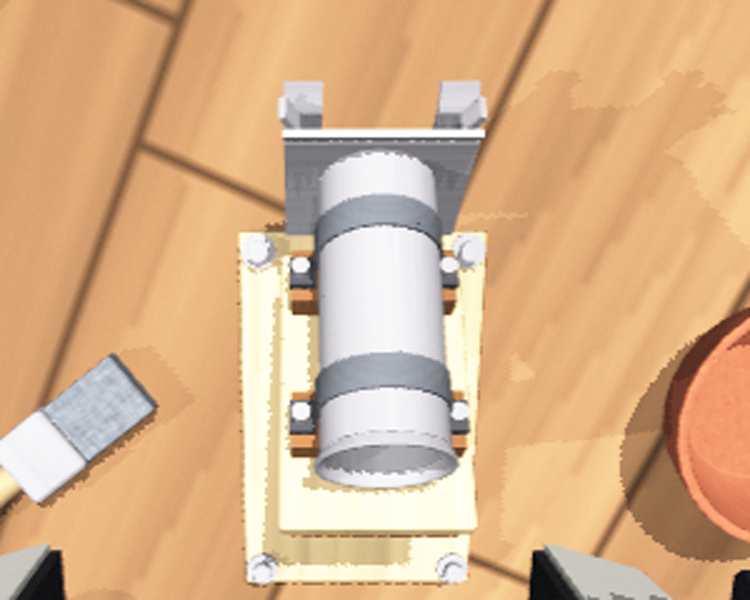

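The holder's back plate has its top edge at crop row 133, columns 283–485. The frame corner blocks are at (303,100) and (462,100), and the mouth rim is at columns 314–460, bottom row 488. Now to fit the barrel pose.

```bash
cat > fitb.py <<'E'
from h import *
import pickle
from scipy.optimize import least_squares
c2,c3=[pickle.load(open(f"w{i}.pkl","rb")) for i in(2,3)]
t=np.linspace(0,2*np.pi,361); s35,c35=np.sin(np.radians(35)),np.cos(np.radians(35))
def frame(q):
    h=np.array([np.cos(q[2]),np.sin(q[2]),0]); ez=np.array([0,0,1])
    return np.array([q[0],q[1],85.]),np.c_[h*c35+ez*s35,np.cross(ez,h),-h*s35+ez*c35]
def ext(c,q,x,r):
    o,B=frame(q); p=proj(c,o+np.c_[x+0*t,r*np.cos(t),r*np.sin(t)]@B.T)
    return [p[:,0].min(),p[:,0].max(),p[:,1].max()]
bd=px2z(c2,[(292,70),(294,228),(396.5,70),(389,228)],18)
def res(q):
    n=np.array([-np.sin(q[2]),np.cos(q[2])]); d=(bd[:,:2]-q[:2])@n
    return np.r_[np.array(ext(c2,q,135,29))-[325.5,388.5,157.5], np.array(ext(c3,q,135,29))-[325.8,383.8,255.2],(d[:2].mean()+d[2:].mean())/2,(d[1]-d[0])/2,(d[3]-d[2])/2]
s=least_squares(res,[500,50,np.radians(-66.5)]); q=s.x
if __name__=="__main__":
    np.set_printoptions(precision=2,suppress=True)
    print(q,np.degrees(q[2]),res(q)); o,B=frame(q); pickle.dump((o,B),open("barrel.pkl","wb"))
    P=lambda X:(proj(c3,o+np.array(X,float)@B.T)-[200,60])*2.5
    print(B); print("backplate",P([[0,-39,38],[0,39,38],[5,-39,38],[0,0,26],[0,-26,0],[0,26,0]]), "slot mid top",P([[-5.25,0,38]]))
    print("slot",o+B@[-5.25,0,-34])
E
python3 fitb.py
```

```text
[517.63  74.57  -1.16] -66.54572660155254 [-2.3   0.02  0.39 -0.43  1.59 -0.37 -1.32 -0.75  0.94]
[[ 0.33  0.92 -0.23]
 [-0.75  0.4   0.53]
 [ 0.57 -0.    0.82]]
backplate [[287.72 114.48]
 [483.23 114.22]
 [287.68 124.79]
 [382.66 134.58]
 [318.12 174.38]
 [436.23 174.23]] slot mid top [[385.01 103.63]]
slot [523.68  60.62  54.14]
```

```bash
python3 - <<'E'
from fitb import *
np.set_printoptions(precision=1,suppress=True)
for n,rows in(("w2",range(120,162,3)),("w3",list(range(150,232,12))+list(range(232,260,2)))):
    im=cv2.imread(f"pics/{n}.png"); s=cv2.cvtColor(im,cv2.COLOR_BGR2HSV)[...,1]
    out=[]
    for r in rows:
        m=np.where(s[r,310:400]<45)[0]+310
        out.append((r,int(m.min()),int(m.max())) if len(m) else (r,))
    print(n,out)
im=cv2.imread("pics/w3.png");g=cv2.cvtColor(im,cv2.COLOR_BGR2HSV)
for col in (353,330,322,384): print(col,[(r,int(g[r,col,1]),int(g[r,col,2])) for r in range(90,126)])
o,B=frame(q)
for cc,n in((c2,"w2"),(c3,"w3")):
    print(n,ext(cc,q,135,29),ext(cc,q,134,29))
E
python3 - <<'E'
import sys; sys.path.insert(0,".")
from h import *
a=plan([470,290,300],down(90),step=45)
E
```

```text
w2 [(120, 310, 392), (123, 310, 392), (126, 310, 392), (129, 310, 392), (132, 310, 392), (135, 310, 392), (138, 323, 391), (141, 310, 391), (144, 310, 389), (147, 310, 390), (150, 310, 390), (153, 310, 390), (156, 310, 390), (159, 310, 391)]
w3 [(150, 314, 381), (162, 326, 393), (174, 310, 391), (186, 313, 391), (198, 313, 390), (210, 313, 390), (222, 313, 389), (232, 313, 386), (234, 313, 387), (236, 313, 379), (238, 312, 388), (240, 312, 388), (242, 312, 387), (244, 312, 387), (246, 312, 387), (248, 312, 388), (250, 312, 388), (252, 312, 388), (254, 312, 388), (256, 312, 388), (258, 312, 388)]
353 [(90, 122, 213), (91, 123, 212), (92, 124, 212), (93, 123, 212), (94, 121, 210), (95, 124, 210), (96, 123, 209), (97, 123, 210), (98, 121, 212), (99, 124, 211), (100, 121, 213), (101, 122, 217), (102, 125, 218), (103, 122, 221), (104, 120, 223), (105, 119, 225), (106, 121, 227), (107, 119, 228), (108, 119, 229), (109, 117, 231), (110, 119, 230), (111, 66, 240), (112, 0, 254), (113, 0, 254), (114, 0, 254), (115, 8, 91), (116, 8, 128), (117, 8, 154), (118, 10, 123), (119, 9, 139), (120, 10,
[... 1525 characters left out ...]
111, 7, 171), (112, 0, 254), (113, 1, 254), (114, 3, 246), (115, 9, 89), (116, 8, 130), (117, 6, 157), (118, 13, 122), (119, 6, 121), (120, 10, 122), (121, 10, 122), (122, 6, 127), (123, 8, 126), (124, 8, 124), (125, 10, 126)]
w2 [np.float64(323.1955852477395), np.float64(388.5239668573056), np.float64(157.89124485675856)] [np.float64(323.1898799044423), np.float64(388.44881769685213), np.float64(157.00229195327893)]
w3 [np.float64(325.37116070113206), np.float64(385.3902557956079), np.float64(254.82844456403296)] [np.float64(325.3640537363171), np.float64(385.3245887743754), np.float64(253.91971758596193)]
8 rows of [[0.0394, 0.0027, 0.0037], [-0.0, 0.0, 2.91]] err [ 0.  -0.2 -0.3] rot 0.05
```

Emit:
servo_tool(deltas=[[[0.0394, 0.0027, 0.0037], [0, 0, 2.91]], [[0.0394, 0.0027, 0.0037], [0, 0, 2.91]], [[0.0394, 0.0027, 0.0037], [0, 0, 2.91]], [[0.0394, 0.0027, 0.0037], [0, 0, 2.91]], [[0.0394, 0.0027, 0.0037], [0, 0, 2.91]], [[0.0394, 0.0027, 0.0037], [0, 0, 2.91]], [[0.0394, 0.0027, 0.0037], [0, 0, 2.91]], [[0.0394, 0.0027, 0.0037], [0, 0, 2.91]], [[0, 0, 0], [0, 0, 0]], [[0, 0, 0], [0, 0, 0]]], fingers=0.45)

```text
time: 5.12
tool_pos: [470.1, 290.1, 299.7]
tcp_rot: [-3.141, 0.001, 1.572]
contact_force: [-0.2, -0.2, -0.2]
grip_width: 41.5
finger_force: 0.0
```

Run:
```python
from h import *
import pickle
c=cam("wrist"); im=bot.capture("wrist"); pickle.dump(c,open("w4.pkl","wb")); cv2.imwrite("pics/w4.png",im[:,:,::-1])
print(pose()[0],c[1])
np.set_printoptions(precision=1,suppress=True)
print(proj(c,[[481,385,10],[481,385,126],[481,343,28],[481,301,126]]))
```

```text
[470.14700032 289.87410847 299.95025201] [469.52165476 364.78799552 457.0339873 ]
[[328.2 124.3]
 [331.6 118.2]
 [328.2 160.4]
 [330.4 210.3]]
```

View pics/w4.png

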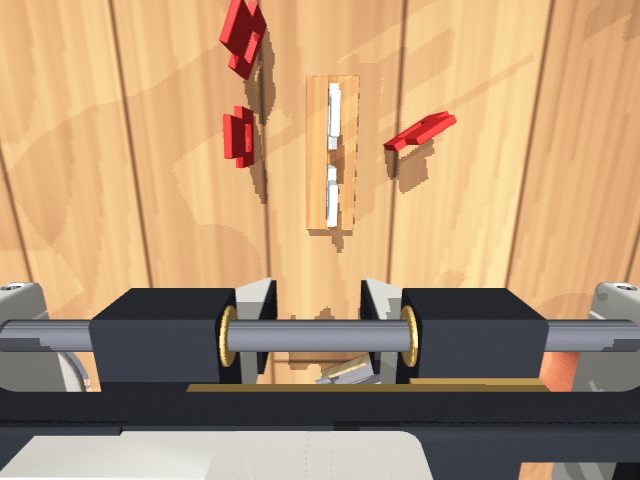

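The square die (the far, +y one) is at (334,116) and the round one at (332,195). The reds at (240,138) and (420,132) are about 90 px away, so there is room for the half-open fingers. I'll extract the edges.

Run:
```python
from h import *
import pickle
np.set_printoptions(precision=1,suppress=True)
c=pickle.load(open("w4.pkl","rb")); im=cv2.imread("pics/w4.png"); H=cv2.cvtColor(im,cv2.COLOR_BGR2HSV)
for r in range(78,156,3):
    print(r,"".join("#" if H[r,u,1]<40 and H[r,u,2]>235 else "+" if H[r,u,1]<40 else "." for u in range(320,350)))
print(px2z(c,[(307,76),(359,76),(306,230),(355,230)],28))
```

```text
78 ..............................
81 ..............................
84 ..........#########...........
87 ..........#########...........
90 .........+##########..........
93 .........+###########.........
96 .........+++########+.........
99 .........+++########..........
102 .........+++########..........
105 ........++++########..........
108 ........+#++########..........
111 ........+#++########..........
114 ........+#++########..........
117 ........+#++########..........
120 ........+#+#########..........
123 ........+#+#########..........
126 ........+++#########..........
129 ........#++########+..........
132 ........#++########+..........
135 ........+++########+..........
138 ........+###+++++.............
141 ........+##++++++.............
144 ........+###+++#+.............
147 ........+###+++++.............
150 ..............................
153 ..............................
[[456.1 435.9  28. ]
 [514.8 436.   28. ]
 [453.6 256.6  28. ]
 [515.9 256.8  28. ]]
```

Run:
```python
from h import *
import pickle
np.set_printoptions(precision=1,suppress=True)
c=pickle.load(open("w4.pkl","rb"))
print(px2z(c,[(336.0,97),(335.0,133),(335.7,94),(335.3,137),(335.5,115.3)],126)); d=px2z(c,(335.5,115.3),126)[0]
print(np.degrees(pose()[1].as_euler('xyz')))
a=plan([d[0],d[1],170],down(90.5))
a=plan([d[0],d[1],91],down(90.5),*a,step=20)
```

```text
[[484.7 402.7 126. ]
 [484.3 372.3 126. ]
 [484.4 405.1 126. ]
 [484.6 368.8 126. ]
 [484.5 387.4 126. ]]
[-180.     0.    90.1]
5 rows of [[0.0195, 0.003, 0.026], [-0.0, 0.01, -0.09]] err [ 0.2 -0.  -0.1] rot 0.01
4 rows of [[0.0, -0.0001, 0.0197], [-0.0, -0.0, 0.0]] err [-0.2 -0.   0.1] rot 0.01
```

Emit:
servo_tool(deltas=[[[0.0195, 0.003, 0.026], [0, 0, 0]], [[0.0195, 0.003, 0.026], [0, 0, 0]], [[0.0195, 0.003, 0.026], [0, 0, 0]], [[0.0195, 0.003, 0.026], [0, 0, 0]], [[0.0195, 0.003, 0.026], [0, 0, 0]], [[0, 0, 0.0197], [0, 0, 0]], [[0, 0, 0.0197], [0, 0, 0]], [[0, 0, 0.0197], [0, 0, 0]], [[0, 0, 0.0197], [0, 0, 0]], [[0, 0, 0], [0, 0, 0]]])

```text
time: 6.42
tool_pos: [484.3, 386.8, 90.1]
tcp_rot: [-3.139, 0.002, 1.571]
contact_force: [0.1, 0.5, -0.4]
grip_width: 41.0
finger_force: 0.0
```

Emit:
servo_tool(deltas=[[[0, 0, 0], [0, 0, 0]], [[0, 0, 0], [0, 0, 0]], [[0, 0, 0], [0, 0, 0]], [[0, 0, 0], [0, 0, 0]], [[0, 0, 0], [0, 0, 0]], [[0, 0, 0], [0, 0, 0]]], fingers=0)

```text
time: 7.18
tool_pos: [484.6, 388.8, 91.7]
tcp_rot: [3.141, -0.0, 1.573]
contact_force: [0.4, -0.2, 2.8]
grip_width: 7.5
finger_force: 30.0
```

Emit:
servo_tool(deltas=[[[0, 0, -0.01], [0, 0, 0]], [[0, 0, -0.015], [0, 0, 0]], [[0, 0, -0.025], [0, 0, 0]], [[0, 0, -0.03], [0, 0, 0]], [[0, 0, -0.04], [0, 0, 0]], [[0, 0, -0.04], [0, 0, 0]], [[0, 0, -0.04], [0, 0, 0]], [[0, 0, 0], [0, 0, 0]]])

```text
time: 8.18
tool_pos: [484.9, 389.4, 296.1]
tcp_rot: [3.136, -0.004, 1.573]
contact_force: [-0.9, 0.1, -2.0]
grip_width: 7.8
finger_force: 30.0
```

```bash
cat > cmd.py <<'E'
from h import *
import json
# log: list of [count, shift m, turn deg]
def cur(f="log.json"):
    p=np.array([168.058,-497.395,226.741]); Q=R.from_euler('xyz',[-3.14159265,0,0.3257])
    for n,v,w in json.load(open(f)):
        for _ in range(n): p=p+Q.apply(v)*1000; Q=Q*R.from_rotvec(w,degrees=True)
    return p,Q
def add(*rows):
    L=json.load(open("log.json")); L+=rows; json.dump(L,open("log.json","w"))
E
python3 - <<'E'
from cmd import *
E
mv cmd.py cm.py
python3 - <<'E'
from cm import *
z=[0,0,0]
L=[[2,[0,0,-.032],z],[14,[.0236,.0226,.0021],[0,0,-9.95]],[6,[.0025,.0343,-.0114],[0,0,7.43]],[1,[.1,0,0],z],[8,[.0394,.0027,.0037],[0,0,2.91]],[5,[.0195,.003,.026],z],[4,[0,0,.0197],z],[1,[0,0,-.2],z]]
json.dump(L,open("log.json","w"))
p,Q=cur(); print(p,Q.as_euler('xyz',degrees=True),pose()[0],pose()[1].as_euler('xyz',degrees=True))
for i in range(4):
    bot.capture("top"); print(pose()[0],pose()[1].as_euler('xyz',degrees=True),bot.get_obs()["contact_force"])
E
```

```text
[484.51186919 388.64273818 291.34100265] [-1.80000000e+02 -1.94982734e-07  9.01012354e+01] [484.93618177 389.40288804 296.06543228] [179.65536396  -0.23635144  90.12797952]
[484.25940044 388.93287766 293.32222102] [ 1.79871327e+02 -9.81966948e-02  9.01280412e+01] [-0.57728298 -0.41571279 -2.10811935]
[483.83965889 388.55910101 291.48309997] [-1.79970518e+02  6.16075241e-03  9.01222684e+01] [-0.82224544 -1.08638925 -1.42682821]
[483.66747805 388.37858278 290.42446348] [-1.79883849e+02  6.56862957e-02  9.01146606e+01] [ 0.37688596  0.56232572 -1.34502742]
[483.6546863  388.31874669 289.9172309 ] [-1.79843436e+02  9.21934923e-02  9.01126216e+01] [ 0.23929067  0.42233863 -2.31711501]
```

Run:
```python
from cm import *
import pickle
np.set_printoptions(precision=2,suppress=True)
o,B=pickle.load(open("barrel.pkl","rb")); RB=rot(B[:,1],-B[:,2])
print(RB.as_matrix()-np.c_[B[:,1],B[:,0],-B[:,2]])
slot=o+B@[-5.25,0,-34]; home=slot+81.3*B[:,2]+1.0*B[:,1]; print(home)
p=cur(); a=plan(home+95*B[:,2],RB,*p,ang=7,step=25); print(a[0])
```

```text
[[ 0.  0.  0.]
 [ 0. -0.  0.]
 [ 0.  0. -0.]]
[506.03 103.8  120.73]
11 rows of [[-0.0184, 0.0084, 0.0125], [-2.81, -1.85, 5.86]] err [-0.2  0.4  0.1] rot 0.02
[484.17 154.15 198.64]
```

Emit:
servo_tool(deltas=[[[-0.0184, 0.0084, 0.0125], [-2.81, -1.85, 5.86]], [[-0.0184, 0.0084, 0.0125], [-2.81, -1.85, 5.86]], [[-0.0184, 0.0084, 0.0125], [-2.81, -1.85, 5.86]], [[-0.0184, 0.0084, 0.0125], [-2.81, -1.85, 5.86]], [[-0.0184, 0.0084, 0.0125], [-2.81, -1.85, 5.86]], [[-0.0184, 0.0084, 0.0125], [-2.81, -1.85, 5.86]], [[-0.0184, 0.0084, 0.0125], [-2.81, -1.85, 5.86]], [[-0.0184, 0.0084, 0.0125], [-2.81, -1.85, 5.86]], [[-0.0184, 0.0084, 0.0125], [-2.81, -1.85, 5.86]], [[-0.0184, 0.0084, 0.0125], [-2.81, -1.85, 5.86]], [[-0.0184, 0.0084, 0.0125], [-2.81, -1.85, 5.86]], [[0, 0, 0], [0, 0, 0]], [[0, 0, 0], [0, 0, 0]], [[0, 0, 0], [0, 0, 0]], [[0, 0, 0], [0, 0, 0]]])

```text
time: 10.25
tool_pos: [484.4, 154.5, 198.8]
tcp_rot: [2.531, -0.0, 0.41]
contact_force: [-1.1, 0.4, -1.1]
grip_width: 7.5
finger_force: 30.0
```

Run:
```python
from cm import *
import pickle
np.set_printoptions(precision=2,suppress=True)
add([11,[-0.0184, 0.0084, 0.0125], [-2.81, -1.85, 5.86]])
p,Q=cur()
c=cam("wrist"); im=bot.capture("wrist"); pickle.dump(c,open("w5.pkl","wb"))
m,Rm=pose(); print(p,m,np.degrees((Q.inv()*Rm).as_rotvec()),bot.get_obs()["joint_positions"])
s=bot.capture("side"); 
cs=cam("side"); o,B=pickle.load(open("barrel.pkl","rb")); u=proj(cs,o)[0].astype(int); print(u)
a=cv2.resize(im,(480,360)); b=cv2.resize(s[u[1]-90:u[1]+50,u[0]-62:u[0]+63],(320,360),interpolation=cv2.INTER_CUBIC)
cv2.imwrite("pics/w5.png",np.hstack([a,b])[:,:,::-1])
cv2.imwrite("pics/w5raw.png",im[:,:,::-1])
```

```text
[484.17 154.15 198.64] [484.29 154.42 198.79] [ 0.01  0.04 -0.02] [ 0.52  0.42  1.66 -0.65  1.22  1.96]
[328 268]
```

View pics/w5.png

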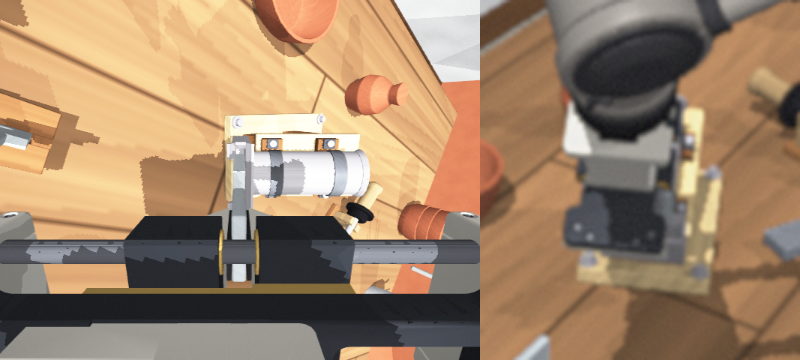

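The die hangs at about (238,240) and the holder slot, seen edge-on, is directly in line at (240,150–205). I'll check that numerically against the model.

Run:
```python
from cm import *
import pickle
np.set_printoptions(precision=1,suppress=True)
o,B=pickle.load(open("barrel.pkl","rb")); c=pickle.load(open("w5.pkl","rb")); im=cv2.imread("pics/w5raw.png"); g=cv2.cvtColor(im,cv2.COLOR_BGR2GRAY)
P=lambda X:proj(c,o+np.array(X,float)@B.T)
for y in(-33.2,0,33.2): print(y,"x=-16.3,-10.5,0,5.8 at z38/28/28/38:",P([[-16.3,y,38],[-10.5,y,28],[0,y,28],[5.8,y,38]]).ravel())
p,Q=cur(); # die edges at plate bottom
d=[p+Q.apply([-1+s*32,t,81.3]) for s in(-1,1) for t in(-4,4)]; print("die bottom",proj(c,d).ravel())
for r in range(184,292,4): print(r,g[r,292:350:1].tolist() if 0 else "".join("%x"%(v//16) for v in g[r,290:350]))
```

```text
-33.2 x=-16.3,-10.5,0,5.8 at z38/28/28/38: [306.  280.7 313.3 276.1 325.8 276.1 333.2 280.7]
0 x=-16.3,-10.5,0,5.8 at z38/28/28/38: [305.6 241.3 313.2 238.  326.1 238.  333.8 241.4]
33.2 x=-16.3,-10.5,0,5.8 at z38/28/28/38: [305.3 199.3 313.1 197.3 326.4 197.3 334.4 199.4]
die bottom [314.  291.2 324.7 291.2 313.8 206.4 325.3 206.4]
184 cccccccbbceeedaabced9888888888888888888888888775557dfffffff4
188 dcccccc878abbbaaabca8888888877888888888888888877557dffffff87
192 ccccccc8779bdfffeeeeedcbffffffffffffffcccccccefff87ceffffc77
196 ccccccb7779adfffeeeeeeedcdddddddddddcccccccccefff59efffffc57
200 cccccb76778acfffeeeeeeedcfffbbbbbbba7abccccccefff57bcddddc55
204 b88888877789cfffeedaaaaadffffbbbbbba7acccccccefffccccccccccc
208 88888888778acffeaaaaaaaaaaaaaaaaaaaa89cccccccefffeeeeeeeeeee
212 88888876678bbbaaaacccbaaaaaaaaaaaaaa99ccccccdfffffffffffffff
216 88888877767bbbbbbbcdcbaaaaaaaaaaaa99978999889bceffffffffffff
220 88888887656aabbbbbdedbaaaaaaaa9aaaaaa78899889bccefffffffffff
224 77777777546aaabbbbdedaaaaaaaaaaaaaaaa98998889bcccccdcccccccc
228 77777765436aaaaaabdeefffffccccdfffffd98999889b
[... 289 characters left out ...]
79bbbaabcddcdddddddddeeeeec88888889cccccceffffffff
252 445678888779aabbbbcdba88888988888889a88898889ccccbbbbbdfffff
256 56788888888aaaaabbcd9888888888888888788888889ccbbbbbabbceeee
260 67888888888abbaaaacd8889888888888888888888889ccefffffffffccc
264 888888888889abbbbbcc788888889888888888888888accccccccccccccc
268 888888888888889ab977888888888888888887888889accccccccccccccc
272 88988888888889bbaaaa888988888888888888888888acccddddcdcccccc
276 99999999998899bbaaa9888888988888888888888888acccdddddddddddd
280 9999999aa99a999953468898898889888888885336999a99999abcdddddd
284 99999a999999999611388998889888888888875113799a99999999999999
288 22222599999999941249abcbbbbbbbbbbbbbaa6112699a99999611221112
```

Alignment agrees to within about 0.5 mm, so I'll insert.

Emit:
servo_tool(deltas=[[[0, 0, 0.01], [0, 0, 0]], [[0, 0, 0.01], [0, 0, 0]], [[0, 0, 0.008], [0, 0, 0]], [[0, 0, 0.006], [0, 0, 0]], [[0, 0, 0.006], [0, 0, 0]], [[0, 0, 0.005], [0, 0, 0]], [[0, 0, 0], [0, 0, 0]]])

```text
time: 11.22
tool_pos: [494.2, 130.0, 161.4]
tcp_rot: [2.53, 0.001, 0.409]
contact_force: [0.1, -1.5, -1.1]
grip_width: 8.1
finger_force: 30.0
```

Run:
```python
from cm import *
add([1,[0,0,.045],[0,0,0]]); p,Q=cur(); m,Rm=pose(); f=bot.get_obs()
print("tool-frame err",Q.inv().apply(m-p).round(2),"F tool",Q.inv().apply(f["contact_force"]).round(1),f["moment"].round(2),np.degrees((Q.inv()*Rm).as_rotvec()).round(2))
```

```text
tool-frame err [-0.33  0.04  0.49] F tool [-0.5  0.5  1.8] [ 0.06  0.37 -0.16] [-0.02 -0.05 -0.02]
```

Emit:
servo_tool(deltas=[[[0, 0, 0.008], [0, 0, 0]], [[0, 0, 0.008], [0, 0, 0]], [[0, 0, 0.008], [0, 0, 0]], [[0, 0, 0.008], [0, 0, 0]], [[0, 0, 0.006], [0, 0, 0]], [[0, 0, 0.004], [0, 0, 0]], [[0, 0, 0.002], [0, 0, 0]], [[0, 0, 0.002], [0, 0, 0]], [[0, 0, 0], [0, 0, 0]], [[0, 0, 0], [0, 0, 0]]])

```text
time: 12.48
tool_pos: [504.7, 105.9, 123.9]
tcp_rot: [2.53, 0.001, 0.409]
contact_force: [-5.5, -3.1, 2.5]
grip_width: 7.8
finger_force: 30.0
```

```bash
cat > chk.py <<'E'
from cm import *
p,Q=cur(); m,Rm=pose(); f=bot.get_obs()
print("tool-frame err",Q.inv().apply(m-p).round(2),"F tool",Q.inv().apply(f["contact_force"]).round(1),f["moment"].round(2),np.degrees((Q.inv()*Rm).as_rotvec()).round(2))
E
python3 -c "
from cm import *
add([1,[0,0,.046],[0,0,0]])"; python3 chk.py
```

```text
tool-frame err [-0.39  0.07  0.31] F tool [-6.2  2.  -1.6] [-0.55  0.67 -0.48] [-0.02 -0.05 -0.01]
```

Emit:
servo_tool(deltas=[[[-0.0006, 0, 0.001], [0, 0, 0]], [[0, 0, 0.001], [0, 0, 0]], [[0, 0, 0.001], [0, 0, 0]], [[0, 0, 0.001], [0, 0, 0]], [[0, 0, 0.001], [0, 0, 0]], [[0, 0, 0], [0, 0, 0]], [[0, 0, 0], [0, 0, 0]]])

```text
time: 13.35
tool_pos: [505.6, 103.5, 120.3]
tcp_rot: [2.53, -0.0, 0.41]
contact_force: [-3.6, -0.7, 6.0]
grip_width: 7.8
finger_force: 30.0
```

```bash
python3 -c "
from cm import *
add([1,[-.0006,0,.005],[0,0,0]])"; python3 chk.py
```

```text
tool-frame err [ 0.14  0.08 -0.28] F tool [-3.6  2.8 -5.3] [-0.55  0.52 -0.39] [-0.02  0.04  0.01]
```

Emit:
servo_tool(deltas=[[[0, 0, 0.001], [0, 0, 0]], [[0, 0, 0.001], [0, 0, 0]], [[0, 0, 0], [0, 0, 0]], [[0, 0, 0], [0, 0, 0]]])

```text
time: 13.85
tool_pos: [505.7, 103.5, 120.2]
tcp_rot: [2.53, -0.002, 0.41]
contact_force: [-13.6, 7.5, 21.7]
grip_width: 7.7
finger_force: 30.0
```

```bash
python3 -c "
from cm import *
add([1,[0,0,.002],[0,0,0]])"; python3 chk.py
```

```text
tool-frame err [ 0.23  0.12 -2.21] F tool [ -9.5   2.4 -24.8] [-0.83  1.28 -0.95] [-0.02  0.12  0.07]
```

Firm stop exactly at the predicted home height. I'll relax, open and retreat.

Emit:
servo_tool(deltas=[[[0, 0, -0.002], [0, 0, 0]], [[0, 0, 0], [0, 0, 0]]])

```text
time: 14.1
tool_pos: [505.6, 103.5, 120.3]
tcp_rot: [2.53, -0.0, 0.41]
contact_force: [-4.0, -1.9, 8.7]
grip_width: 7.7
finger_force: 30.0
```

Emit:
servo_tool(deltas=[[[0, 0, 0], [0, 0, 0]], [[0, 0, 0], [0, 0, 0]], [[0, 0, 0], [0, 0, 0]], [[0, 0, -0.01], [0, 0, 0]], [[0, 0, -0.02], [0, 0, 0]], [[0, 0, -0.03], [0, 0, 0]], [[0, 0, -0.04], [0, 0, 0]], [[0, 0, -0.04], [0, 0, 0]], [[0, 0, 0], [0, 0, 0]], [[0, 0, 0], [0, 0, 0]]], fingers=0.45)

```text
time: 15.35
tool_pos: [473.2, 177.0, 234.2]
tcp_rot: [2.531, 0.001, 0.41]
contact_force: [1.0, -0.1, -0.8]
grip_width: 41.6
finger_force: 0.0
```

Run:
```python
from cm import *
import pickle
np.set_printoptions(precision=1,suppress=True)
add([1,[0,0,-.142],[0,0,0]]); p,Q=cur(); m,Rm=pose(); print(p,m)
o,B=pickle.load(open("barrel.pkl","rb"))
c=cam("wrist"); im=bot.capture("wrist"); cv2.imwrite("pics/w6.png",im[:,:,::-1]); H=cv2.cvtColor(im,cv2.COLOR_RGB2HSV)
P=lambda X:proj(c,o+np.array(X,float)@B.T)
print("tab top expected",P([[-9.25,-20,82],[-1.25,-20,82],[-9.25,20,82],[-1.25,20,82],[-9.25,20,50],[-1.25,20,50]]))
g=cv2.cvtColor(im,cv2.COLOR_RGB2GRAY)
for r in range(150,285,4): print(r,"".join("%x"%(v//16) for v in g[r,285:355]))
# plunger grasp plan: handle point x=148
a=np.array([427.8,-260.7]); d=np.array([.9252,-.3796]); h=a+d*(148-20); print("handle",h)
up=np.array([h[0],h[1],26.]); D=down(157.7)
w1=np.array([430,40,330.]); 
k=plan(w1,down(113),p,Q,ang=9); k=plan([h[0],h[1],250],D,*k,ang=9,step=45); k=plan([h[0],h[1],26],D,*k,step=32)
```

```text
[473.6 177.1 234.7] [473.2 177.  234.2]
tab top expected [[314.9 263.9]
 [324.9 263.9]
 [314.9 214.7]
 [325.3 214.7]
 [315.2 207.2]
 [324.6 207.2]]
150 cccccddccdddccccccbbbbbbbbbbaaaaaaaaaaaaaaaaaaaaaaaaaaabbbbbbbbbbccddd
154 ccccccccccdddcccdfeeeecffffdefffffffffffffffffffffffffffffffffffffffff
158 9abbcccccccdddccefeeeeeffeefffddefffffffffffffffffffffffffffffffffffff
162 887767889abccddcdfeeeeeffedfffdbdfffffffffffffffffffffffffffffffffffff
166 cccbbaa988877888bfeeeeefffffeeffffffffffffffffffffffffffffffffffffffff
170 ccccccccccdccbbaaeeeeeefffffffffffffffffffffffffffffffffffffffffffffff
174 ccccccbccbccdcccceeeeeefffffffffffffffeaaa855555555558ceffffffffffffff
178 cccccccccdddddccceeeebbceda888888888888889999988887669fffffff555554455
182 ccccccccdddddc878abbbbaabb9abdffffffffffffaa99ac88756affffff89bbba68a9
186 cccccddddddddc878abcfffeddedddddddddddddddccdccdfffe6affffdc89bbbbb8a9
190 dcdddddddccccc8779acfffedddedaeeeedeeeeb89cccccdeffe6bfffffc7abbbbbba9
194 ddddddddddddddc77adcfffedddedffffffffffb89ccdcccfffebbbbbbbbbbbbbbbba7
198 dcdccdddddddc8878cddeffedddecefffffffffb89ccdccd
[... 1181 characters left out ...]
bceeeeeeeda9999999accdddddddddddddddddddc
266 568999999999999999999abbaaaaa9aaaaaaaaaa9ab9899accdddddddddddddddddccc
270 78999999999999bdeddddeeeeed999bbbbbbbcbbba99adddddddddddddddddddcccccc
274 89999adddddddddddddddddddddddd999999999999999bddddddddddddddcccccccccc
278 dddcddddddddddddddddddddddddddddc9999999999999adddddddddddcddcccdcdcdc
282 cccccccccccccccccccccccdddddddddc999999999999999addddddccccdcdccdc7799
handle [ 546.2 -309.3]
11 rows of [[-0.0157, 0.0045, -0.0064], [2.5, 2.48, -7.86]] err [ 0.1  0.2 -0. ] rot 0.04
9 rows of [[-0.0382, -0.0174, 0.0089], [-0.0, -0.0, -4.97]] err [-0.1 -0.2 -0.2] rot 0.02
7 rows of [[-0.0, 0.0, 0.032], [-0.0, -0.0, -0.0]] err [-0.2 -0.2 -0.2] rot 0.02
```

The tab's top is where the model puts a seated die (rows 216–264, columns 315–323), so the die is home. Now the plunger.

Emit:
servo_tool(deltas=[[[-0.0157, 0.0045, -0.0064], [2.5, 2.48, -7.86]], [[-0.0157, 0.0045, -0.0064], [2.5, 2.48, -7.86]], [[-0.0157, 0.0045, -0.0064], [2.5, 2.48, -7.86]], [[-0.0157, 0.0045, -0.0064], [2.5, 2.48, -7.86]], [[-0.0157, 0.0045, -0.0064], [2.5, 2.48, -7.86]], [[-0.0157, 0.0045, -0.0064], [2.5, 2.48, -7.86]], [[-0.0157, 0.0045, -0.0064], [2.5, 2.48, -7.86]], [[-0.0157, 0.0045, -0.0064], [2.5, 2.48, -7.86]], [[-0.0157, 0.0045, -0.0064], [2.5, 2.48, -7.86]], [[-0.0157, 0.0045, -0.0064], [2.5, 2.48, -7.86]], [[-0.0157, 0.0045, -0.0064], [2.5, 2.48, -7.86]], [[-0.0382, -0.0174, 0.0089], [0, 0, -4.97]], [[-0.0382, -0.0174, 0.0089], [0, 0, -4.97]], [[-0.0382, -0.0174, 0.0089], [0, 0, -4.97]], [[-0.0382, -0.0174, 0.0089], [0, 0, -4.97]], [[-0.0382, -0.0174, 0.0089], [0, 0, -4.97]], [[-0.0382, -0.0174, 0.0089], [0, 0, -4.97]], [[-0.0382, -0.0174, 0.0089], [0, 0, -4.97]], [[-0.0382, -0.0174, 0.0089], [0, 0, -4.97]], [[-0.0382, -0.0174, 0.0089], [0, 0, -4.97]]], fingers=0.6)

```text
time: 17.9
tool_pos: [545.7, -311.3, 248.0]
tcp_rot: [3.141, -0.003, 2.753]
contact_force: [-0.1, 0.0, 0.0]
grip_width: 55.2
finger_force: 0.0
```

Emit:
servo_tool(deltas=[[[0, 0, 0], [0, 0, 0]], [[0, 0, 0], [0, 0, 0]], [[0, 0, 0], [0, 0, 0]]])

```text
time: 18.27
tool_pos: [545.6, -308.7, 250.4]
tcp_rot: [-3.141, 0.0, 2.752]
contact_force: [0.3, 0.2, -0.3]
grip_width: 55.1
finger_force: 0.0
```

Run:
```python
from cm import *
add([11,[-0.0157, 0.0045, -0.0064], [2.5, 2.48, -7.86]],[9,[-0.0382, -0.0174, 0.0089], [0, 0, -4.97]]); p,Q=cur(); m,Rm=pose(); print(p,m,Q.as_euler('xyz',degrees=True),Rm.as_euler('xyz',degrees=True))
c=cam("wrist"); im=bot.capture("wrist"); print(im.shape)
# re-check of plunger axis from here
d=np.array([.9252,-.3796]); a=np.array([427.8,-260.7])
pt=lambda x,z,s=0:np.r_[a+d*(x-20)+s*np.array([-d[1],d[0]]),z]
np.set_printoptions(precision=1,suppress=True)
print(proj(c,[pt(20,66.5),pt(60,45,-7),pt(60,45,7),pt(123,75),pt(119,45,-30),pt(119,45,30)]).ravel())
H=cv2.cvtColor(im,cv2.COLOR_RGB2HSV)
u0=proj(c,pt(60,45))[0].astype(int); 
for dr in(-15,0,15): print(u0[1]+dr,u0[0]-20,H[u0[1]+dr,u0[0]-20:u0[0]+20,1].tolist())
cc=proj(c,pt(119,75))[0].astype(int); print(cc,H[cc[1]-30:cc[1]+20,cc[0],2].tolist())
print(H[cc[1],cc[0]-45:cc[0]+45,2].tolist())
```

```text
[ 546.11249549 -309.4803847   249.83522555] [ 545.62348638 -308.70820806  250.38025263] [-1.79994715e+02 -1.18870324e-02  1.57690479e+02] [-1.79989594e+02  1.62928472e-03  1.57688421e+02]
(480, 640, 3)
[318.   81.8 311.  129.2 325.1 129.2 318.  197.  289.2 188.8 346.9 188.8]
114 298 [143, 143, 143, 144, 142, 145, 144, 144, 143, 143, 145, 141, 143, 99, 8, 6, 4, 3, 2, 0, 0, 0, 0, 1, 1, 2, 4, 9, 118, 144, 144, 144, 145, 146, 147, 147, 146, 146, 131, 132]
129 298 [143, 143, 140, 142, 142, 143, 141, 141, 143, 142, 141, 142, 143, 121, 27, 7, 4, 3, 2, 1, 1, 1, 0, 1, 2, 2, 4, 14, 115, 123, 118, 118, 119, 122, 124, 126, 126, 131, 130, 131]
144 298 [115, 143, 143, 143, 143, 142, 142, 141, 142, 143, 142, 143, 142, 122, 27, 5, 3, 2, 2, 1, 1, 0, 1, 1, 1, 3, 4, 15, 107, 115, 109, 109, 109, 113, 117, 119, 121, 121, 123, 124]
[317 192] [253, 253, 253, 252, 253, 253, 253, 253, 252, 253, 94, 43, 44, 43, 42, 42, 46, 45, 47, 49, 47, 45, 49, 48, 50, 46, 48, 26, 52, 47, 51, 45, 47, 45, 45, 44, 145, 184, 184, 248, 198, 251, 251, 254, 254, 254, 254, 254, 254, 254]
[243, 243, 243, 243, 243, 243, 241, 242, 234, 170, 171, 168, 169, 168, 168, 168, 165, 159, 109, 25, 25, 28, 28, 28, 30, 32, 34, 34, 34, 35, 38, 37, 38, 40, 39, 40, 40, 44, 43, 43, 45, 45, 48, 47, 48, 51, 48, 48, 49, 50, 51, 52, 54, 54, 56, 58, 56, 53, 50, 49, 45, 45, 46, 43, 42, 43, 41, 40, 38, 38, 37, 39, 36, 33, 34, 84, 188, 223, 223, 222, 221, 222, 223, 222, 224, 221, 219, 218, 218, 219]
```

Emit:
servo_tool(deltas=[[[0, 0.0006, 0.04], [0, 0, 0]], [[0, 0, 0.04], [0, 0, 0]], [[0, 0, 0.04], [0, 0, 0]], [[0, 0, 0.04], [0, 0, 0]], [[0, 0, 0.03], [0, 0, 0]], [[0, 0, 0.02], [0, 0, 0]], [[0, 0, 0.014], [0, 0, 0]], [[0, 0, 0], [0, 0, 0]], [[0, 0, 0], [0, 0, 0]]])

```text
time: 19.45
tool_pos: [546.9, -309.2, 27.0]
tcp_rot: [-3.141, 0.002, 2.752]
contact_force: [-0.2, 0.2, -0.5]
grip_width: 55.0
finger_force: 0.0
```

Emit:
servo_tool(deltas=[[[0, 0, 0], [0, 0, 0]], [[0, 0, 0], [0, 0, 0]], [[0, 0, 0], [0, 0, 0]], [[0, 0, 0], [0, 0, 0]], [[0, 0, 0], [0, 0, 0]]], fingers=0)

```text
time: 20.08
tool_pos: [546.4, -308.9, 25.9]
tcp_rot: [-3.142, 0.0, 2.752]
contact_force: [1.0, 0.9, 0.7]
grip_width: 29.3
finger_force: 30.0
```

```bash
python3 -c "
from cm import *
add([1,[0,.0006,.224],[0,0,0]]);print(cur()[0],pose()[0])"; python3 chk.py
```

```text
[ 546.28942397 -308.92677005   25.83517598] [ 546.44056761 -308.90933754   25.93160105]
tool-frame err [-0.13  0.07 -0.1 ] F tool [-0.6  1.2 -0.7] [ 0.18 -0.28 -0.06] [-0.   -0.02 -0.  ]
```

Emit:
servo_tool(deltas=[[[0, 0, -0.004], [0, 0, 0]], [[0, 0, -0.008], [0, 0, 0]], [[0, 0, -0.012], [0, 0, 0]], [[0, 0, -0.018], [0, 0, 0]], [[0, 0, -0.024], [0, 0, 0]], [[0, 0, -0.03], [0, 0, 0]], [[0, 0, -0.03], [0, 0, 0]], [[0, 0, -0.03], [0, 0, 0]], [[0, 0, -0.02], [0, 0, 0]], [[0, 0, -0.014], [0, 0, 0]], [[0, 0, -0.01], [0, 0, 0]], [[0, 0, 0], [0, 0, 0]], [[0, 0, 0], [0, 0, 0]]])

```text
time: 21.7
tool_pos: [546.0, -308.7, 224.9]
tcp_rot: [3.141, -0.002, 2.752]
contact_force: [-0.9, -0.1, -1.3]
grip_width: 29.2
finger_force: 30.0
```

Run:
```python
from cm import *
import pickle
np.set_printoptions(precision=2,suppress=True)
add([1,[0,0,-.2],[0,0,0]]); p,Q=cur(); print(p,pose()[0])
o,B=pickle.load(open("barrel.pkl","rb")); RB=rot(-B[:,0],-B[:,2])
k=plan(o+B@[322,0,-19],RB,p,Q,ang=5,step=15); print(k[0])
c=cam("wrist"); im=bot.capture("wrist"); cv2.imwrite("pics/w7.png",im[:,:,::-1])
g=cv2.cvtColor(im,cv2.COLOR_RGB2HSV); 
m,Rm=pose()
# predicted features with no sag: plunger coords -> tool: x_t = 147.2-x, z_t=-19
X=lambda x,y,z:m+Rm.apply([147.2-x,y,-19-z])
for th in(0,5,10,15):
    t=np.radians(th); Y=lambda x,y,z:m+Rm.apply([np.cos(t)*(147.2-x)-z*np.sin(t)*-1*0,y,-19-z*np.cos(t)+np.sin(t)*(147.2-x)])
    print(th,proj(c,[Y(20,0,21.5),Y(20,-21.5,0),Y(20,21.5,0),Y(123,0,30),Y(119,-30,0),Y(119,30,0),Y(60,-7,0),Y(60,7,0)]).ravel())
print("V col318",g[20:330:4,318,2].tolist()); print("S col318",g[20:330:4,318,1].tolist())
for r in range(24,260,16): 
    s=np.where(g[r,250:390,1]<40)[0]+250; print(r,(s.min(),s.max(),len(s)) if len(s) else "")
```

```text
[ 546.33 -308.93  225.84] [ 546.   -308.68  224.92]
12 rows of [[0.0017, 0.0127, -0.0035], [1.12, -2.77, 3.57]] err [-0.4  0.  -0.1] rot 0.05
[ 626.54 -177.38  254.01]
0 [318.28 -50.66 255.38 -17.16 381.23 -17.08 318.05 297.13 246.69 257.7
 389.57 257.82 299.47 107.81 336.98 107.83]
5 [318.29 -29.83 260.62  -2.55 376.    -2.47 318.06 294.62 247.84 256.1
 388.42 256.21 300.49 110.53 335.97 110.56]
10 [318.3   -9.44 265.13  12.47 371.5   12.55 318.07 292.43 248.98 255.03
 387.29 255.14 301.42 114.65 335.06 114.68]
15 [318.3   10.36 269.02  27.67 367.62  27.74 318.07 290.57 250.09 254.48
 386.19 254.59 302.26 119.93 334.22 119.96]
V col318 [252, 252, 253, 253, 253, 253, 253, 253, 253, 253, 253, 253, 253, 253, 253, 253, 253, 253, 253, 253, 253, 253, 253, 253, 253, 252, 252, 253, 252, 252, 252, 252, 252, 252, 252, 252, 252, 252, 251, 251, 251, 251, 251, 251, 251, 251, 251, 251, 251, 226, 22, 39, 37, 40, 42, 39, 37, 39, 39, 40, 41, 39, 23, 27, 41, 41, 37, 37, 41, 172, 199, 199, 197, 196, 178, 56, 128, 135]
S col318 [1, 1, 2, 1, 1, 1, 1, 1, 1, 1, 1, 1, 1, 1, 1, 1, 1, 1, 1, 1, 1, 1, 1, 2, 1, 1, 1, 1, 1, 1, 1, 1, 1, 1, 1, 1, 2, 2, 1, 1, 1, 1, 1, 1, 2, 2, 2, 2, 2, 7, 35, 39, 21, 32, 43, 39, 41, 33, 20, 32, 31, 33, 67, 28, 50, 19, 34, 41, 31, 102, 99, 99, 100, 99, 102, 23, 22, 25]
24 (np.int64(300), np.int64(338), 39)
40 (np.int64(301), np.int64(337), 37)
56 (np.int64(301), np.int64(337), 37)
72 (np.int64(301), np.int64(337), 37)
88 (np.int64(301), np.int64(337), 37)
104 (np.int64(301), np.int64(337), 37)
120 (np.int64(302), np.int64(336), 35)
136 (np.int64(302), np.int64(336), 35)
152 (np.int64(302), np.int64(336), 35)
168 (np.int64(302), np.int64(336), 35)
184 (np.int64(302), np.int64(335), 34)
200 (np.int64(302), np.int64(335), 34)
216 (np.int64(274), np.int64(362), 71)
232 (np.int64(268), np.int64(369), 75)
248 (np.int64(250), np.int64(385), 100)
```

Emit:
servo_tool(deltas=[[[0.0017, 0.0127, -0.0035], [1.12, -2.77, 3.57]], [[0.0017, 0.0127, -0.0035], [1.12, -2.77, 3.57]], [[0.0017, 0.0127, -0.0035], [1.12, -2.77, 3.57]], [[0.0017, 0.0127, -0.0035], [1.12, -2.77, 3.57]], [[0.0017, 0.0127, -0.0035], [1.12, -2.77, 3.57]], [[0.0017, 0.0127, -0.0035], [1.12, -2.77, 3.57]], [[0.0017, 0.0127, -0.0035], [1.12, -2.77, 3.57]], [[0.0017, 0.0127, -0.0035], [1.12, -2.77, 3.57]], [[0.0017, 0.0127, -0.0035], [1.12, -2.77, 3.57]], [[0.0017, 0.0127, -0.0035], [1.12, -2.77, 3.57]], [[0.0017, 0.0127, -0.0035], [1.12, -2.77, 3.57]], [[0.0017, 0.0127, -0.0035], [1.12, -2.77, 3.57]], [[0, 0, 0], [0, 0, 0]], [[0, 0, 0], [0, 0, 0]], [[0, 0, 0], [0, 0, 0]], [[0, 0, 0], [0, 0, 0]]])

```text
time: 23.75
tool_pos: [626.2, -178.0, 254.2]
tcp_rot: [3.14, 0.611, 1.979]
contact_force: [-0.3, -0.3, -2.3]
grip_width: 29.2
finger_force: 30.0
```

Run:
```python
from cm import *
import pickle
np.set_printoptions(precision=2,suppress=True)
add([12,[0.0017, 0.0127, -0.0035], [1.12, -2.77, 3.57]]); p,Q=cur(); m,Rm=pose()
o,B=pickle.load(open("barrel.pkl","rb")); print(p,m,"barrel frame of TCP",B.T@(p-o),B.T@(m-o),bot.get_obs()["joint_positions"])
c=cam("wrist"); im=bot.capture("wrist"); cv2.imwrite("pics/w8.png",im[:,:,::-1]); t=bot.capture("top"); s=bot.capture("side")
g=cv2.cvtColor(im,cv2.COLOR_RGB2HSV)[...,1].astype(float)
# subpixel rod edges, compare with sag model
def edges(r):
    a=g[r,285:355]; hi0,hi1=np.median(a[:8]),np.median(a[-8:]); 
    L=next(i for i in range(5,60) if a[i]<hi0/2); Rr=next(i for i in range(64,5,-1) if a[i]<hi1/2)
    l=285+L-(hi0/2-a[L])/(a[L-1]-a[L]); rr=285+Rr+(hi1/2-a[Rr])/(a[Rr+1]-a[Rr]); return l,rr
for r in(8,24,56,104,152,200):
    try: e=edges(r)
    except Exception as ex: e=(0,0)
    out=[]
    for th in(0,2,4,6):
        tt=np.radians(th); best=[]
        for x in np.linspace(20,110,181):
            u=proj(c,[m+Rm.apply([np.cos(tt)*(147.2-x),y,-19+np.sin(tt)*(147.2-x)]) for y in(-7,7)]); best.append((abs(u[0,1]-r),u[0,0],u[1,0]))
        b=min(best); out.append((round(b[1],1),round(b[2],1)))
    print(r,np.round(e,1),out)
ct,cs=cam("top"),cam("side"); u=proj(ct,o+B@[160,0,0])[0].astype(int);v=proj(cs,o+B@[160,0,0])[0].astype(int)
z=lambda i,u:cv2.resize(i[u[1]-60:u[1]+60,u[0]-80:u[0]+80],(400,300),interpolation=cv2.INTER_CUBIC)
cv2.imwrite("pics/v8.png",np.hstack([z(t,u),z(s,v)])[:,:,::-1])
```

```text
[ 626.54 -177.38  254.01] [ 626.22 -178.    254.19] barrel frame of TCP [321.78  -0.36 -19.  ] [322.24  -0.9  -19.1 ] [-0.16  0.42  1.49 -0.63  0.97 -0.27]
8 [299.7 338.1] [(np.float64(299.6), np.float64(339.8)), (np.float64(300.2), np.float64(339.2)), (np.float64(300.7), np.float64(338.5)), (np.float64(301.2), np.float64(338.0))]
24 [299.6 338.4] [(np.float64(299.8), np.float64(339.5)), (np.float64(300.3), np.float64(338.9)), (np.float64(300.8), np.float64(338.4)), (np.float64(301.3), np.float64(337.8))]
56 [299.7 337.8] [(np.float64(300.2), np.float64(339.0)), (np.float64(300.6), np.float64(338.5)), (np.float64(301.1), np.float64(338.0)), (np.float64(301.5), np.float64(337.5))]
104 [300.3 336.8] [(np.float64(300.7), np.float64(338.3)), (np.float64(301.1), np.float64(337.8)), (np.float64(301.5), np.float64(337.4)), (np.float64(301.9), np.float64(337.0))]
152 [300.7 336.4] [(np.float64(301.3), np.float64(337.5)), (np.float64(301.6), np.float64(337.2)), (np.float64(301.9), np.float64(336.9)), (np.float64(302.2), np.float64(336.5))]
200 [301.3 335.5] [(np.float64(301.9), np.float64(336.8)), (np.float64(302.1), np.float64(336.5)), (np.float64(302.3), np.float64(336.3)), (np.float64(302.5), np.float64(336.1))]
```

View pics/v8.png

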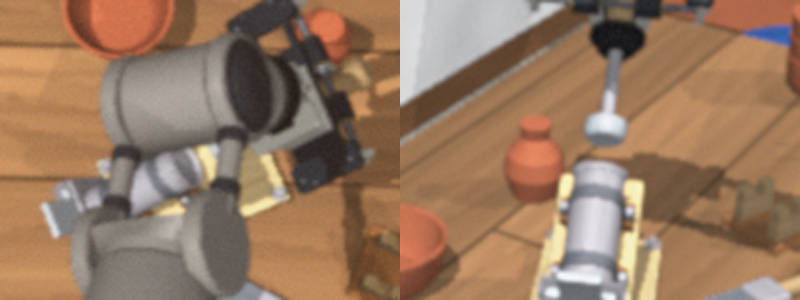

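The side crop shows the piston at (606,128) in line with the mouth at (600,168). The rod widths point to the nose sagging about 1.8°, so I'll correct for that and approach.

Emit:
servo_tool(deltas=[[[0.0006, 0.0007, 0], [0, 1.8, 0]], [[0.01, 0, 0.0003], [0, 0, 0]], [[0.01, 0, 0.0003], [0, 0, 0]], [[0.01, 0, 0.0003], [0, 0, 0]], [[0.006, 0, 0.0002], [0, 0, 0]], [[0, 0, 0], [0, 0, 0]], [[0, 0, 0], [0, 0, 0]]])

```text
time: 24.78
tool_pos: [615.4, -149.6, 233.3]
tcp_rot: [3.14, 0.58, 1.98]
contact_force: [-0.0, 0.2, -2.5]
grip_width: 28.9
finger_force: 30.0
```

```bash
cat > st.py <<'E'
from cm import *
import pickle
np.set_printoptions(precision=2,suppress=True)
def st():
    p,Q=cur(); m,Rm=pose(); o,B=pickle.load(open("barrel.pkl","rb")); f=bot.get_obs()
    G=lambda P,q:B.T@(P+q.apply([0,0,-19])-o)
    print("grasp barrel cmd",G(p,Q),"meas",G(m,Rm),"front x",G(m,Rm)[0]-147.2,"F barrel",B.T@f["contact_force"],"M",B.T@f["moment"])
if __name__=="__main__": st()
E
python3 -c "
from cm import *
add([1,[.0006,.0007,0],[0,1.8,0]],[1,[.036,0,.0011],[0,0,0]])
from st import st
for i in range(3): bot.capture('top'); st()
c=cam('wrist'); im=bot.capture('wrist'); cv2.imwrite('pics/w9.png',im[:,:,::-1])"
```

```text
grasp barrel cmd [285.77   0.34   0.03] meas [286.08   0.43   0.16] front x 138.88476113302283 F barrel [-1.35  0.09 -1.57] M [ 0.1   0.44 -0.01]
grasp barrel cmd [285.77   0.34   0.03] meas [286.08   0.39   0.12] front x 138.8834803011444 F barrel [-0.96  0.06 -2.08] M [ 0.1   0.39 -0.17]
grasp barrel cmd [285.77   0.34   0.03] meas [286.08   0.34   0.09] front x 138.87837538186983 F barrel [-1.27  0.15 -1.17] M [ 0.07  0.34 -0.06]
```

Emit:
servo_tool(deltas=[[[0.004, 0, 0.0001], [0, 0, 0]], [[0.004, 0, 0.0001], [0, 0, 0]], [[0.004, 0, 0.0002], [0, 0, 0]], [[0.004, 0, 0.0001], [0, 0, 0]], [[0, 0, 0], [0, 0, 0]], [[0, 0, 0], [0, 0, 0]]])

```text
time: 25.72
tool_pos: [610.0, -137.5, 223.8]
tcp_rot: [3.141, 0.579, 1.98]
contact_force: [0.0, 0.5, -1.7]
grip_width: 29.3
finger_force: 30.0
```

```bash
python3 -c "
from cm import *
add([1,[.016,0,.0005],[0,0,0]])"; python3 st.py
```

```text
grasp barrel cmd [269.76   0.34   0.04] meas [269.68   0.33   0.05] front x 122.47786749396312 F barrel [-1.32  0.21 -1.12] M [ 0.06  0.31 -0.03]
```

Emit:
servo_tool(deltas=[[[0.006, 0, 0.0002], [0, 0, 0]], [[0.006, 0, 0.0002], [0, 0, 0]], [[0.006, 0, 0.0002], [0, 0, 0]], [[0.006, 0, 0.0002], [0, 0, 0]], [[0.006, 0, 0.0002], [0, 0, 0]], [[0, 0, 0], [0, 0, 0]], [[0, 0, 0], [0, 0, 0]]])

```text
time: 26.6
tool_pos: [600.3, -114.9, 206.7]
tcp_rot: [3.14, 0.579, 1.98]
contact_force: [0.0, 0.1, -2.2]
grip_width: 29.1
finger_force: 30.0
```

```bash
python3 -c "
from cm import *
add([1,[.03,0,.001],[0,0,0]])"; python3 st.py
```

```text
grasp barrel cmd [239.74   0.36  -0.01] meas [239.74   0.44   0.06] front x 92.54292013456711 F barrel [-1.31  0.04 -1.72] M [ 0.04  0.36 -0.01]
```

Emit:
servo_tool(deltas=[[[0.007, 0, 0.0002], [0, 0, 0]], [[0.007, 0, 0.0002], [0, 0, 0]], [[0.007, 0, 0.0002], [0, 0, 0]], [[0.007, 0, 0.0002], [0, 0, 0]], [[0.007, 0, 0.0002], [0, 0, 0]], [[0.007, 0, 0.0003], [0, 0, 0]], [[0.006, 0, 0.0002], [0, 0, 0]], [[0.004, 0, 0.0001], [0, 0, 0]], [[0, 0, 0], [0, 0, 0]], [[0, 0, 0], [0, 0, 0]]])

```text
time: 27.85
tool_pos: [583.4, -75.9, 176.9]
tcp_rot: [3.14, 0.579, 1.98]
contact_force: [-0.4, -0.6, -2.8]
grip_width: 29.0
finger_force: 30.0
```

```bash
python3 -c "
from cm import *
add([1,[.052,0,.0016],[0,0,0]])"; python3 st.py
```

```text
grasp barrel cmd [187.72   0.38   0.04] meas [187.77   0.4    0.06] front x 40.569458207921144 F barrel [-1.29 -0.57 -2.53] M [0.02 0.34 0.02]
```

Emit:
servo_tool(deltas=[[[0.004, 0, 0.0001], [0, 0, 0]], [[0.004, 0, 0.0001], [0, 0, 0]], [[0.003, 0, 0.0001], [0, 0, 0]], [[0.003, 0, 0.0001], [0, 0, 0]], [[0.003, 0, 0.0001], [0, 0, 0]], [[0, 0, 0], [0, 0, 0]], [[0, 0, 0], [0, 0, 0]]])

```text
time: 28.72
tool_pos: [577.8, -63.0, 167.0]
tcp_rot: [3.141, 0.579, 1.98]
contact_force: [-0.2, -0.4, -2.8]
grip_width: 29.4
finger_force: 30.0
```

```bash
python3 -c "
from cm import *
add([1,[.017,0,.0005],[0,0,0]])"; python3 st.py
```

```text
grasp barrel cmd [170.71   0.39   0.07] meas [170.6    0.41   0.1 ] front x 23.39683424028121 F barrel [-1.36 -0.39 -2.42] M [ 0.04  0.39 -0.06]
```

Emit:
servo_tool(deltas=[[[0.0015, 0, 0], [0, 0, 0]], [[0.0015, 0, 0.0001], [0, 0, 0]], [[0.001, 0, 0], [0, 0, 0]], [[0.001, 0, 0], [0, 0, 0]], [[0, 0, 0], [0, 0, 0]], [[0, 0, 0], [0, 0, 0]]])

```text
time: 29.48
tool_pos: [576.7, -60.4, 165.3]
tcp_rot: [3.14, 0.582, 1.979]
contact_force: [2.2, -6.4, 1.2]
grip_width: 29.1
finger_force: 30.0
```

```bash
python3 -c "
from cm import *
add([1,[.005,0,.0001],[0,0,0]])"; python3 st.py
```

```text
grasp barrel cmd [165.71   0.39   0.13] meas [167.26   0.43   0.24] front x 20.059239414794973 F barrel [ 6.19 -0.48 -2.87] M [-0.17 -0.8   0.01]
```

Emit:
servo_tool(deltas=[[[0.001, 0, 0], [0, 0, 0]], [[0.001, 0, 0], [0, 0, 0]], [[0, 0, 0], [0, 0, 0]]])

```text
time: 29.85
tool_pos: [576.6, -60.4, 165.3]
tcp_rot: [3.14, 0.585, 1.979]
contact_force: [3.3, -13.8, 4.0]
grip_width: 29.3
finger_force: 30.0
```

```bash
python3 -c "
from cm import *
add([1,[.002,0,0],[0,0,0]])"; python3 st.py
```

```text
grasp barrel cmd [163.71   0.39   0.19] meas [167.17   0.42   0.28] front x 19.96797577332586 F barrel [13.78 -2.48 -4.71] M [-0.22 -2.    0.06]
```

Firm stop at the rim, with the front at x = 20.0. I'll relax, release, retreat and check.

Emit:
servo_tool(deltas=[[[-0.003, 0, 0], [0, 0, 0]], [[0, 0, 0], [0, 0, 0]]])

```text
time: 30.1
tool_pos: [576.7, -60.4, 165.2]
tcp_rot: [3.14, 0.58, 1.979]
contact_force: [0.9, -4.4, -0.3]
grip_width: 29.0
finger_force: 30.0
```

Emit:
servo_tool(deltas=[[[0, 0, 0], [0, 0, 0]], [[0, 0, 0], [0, 0, 0]], [[0, 0, 0], [0, 0, 0]], [[0, 0, 0], [0, 0, 0]], [[0, 0, -0.01], [0, 0, 0]], [[0, 0, -0.02], [0, 0, 0]], [[0, 0, -0.03], [0, 0, 0]], [[0, 0, -0.04], [0, 0, 0]], [[0, 0, -0.04], [0, 0, 0]], [[0, 0, -0.04], [0, 0, 0]], [[-0.04, 0, 0], [0, 0, 0]], [[0, 0, 0], [0, 0, 0]], [[0, 0, 0], [0, 0, 0]]], fingers=0.6)

```text
time: 31.72
tool_pos: [549.8, -0.1, 336.8]
tcp_rot: [3.141, 0.578, 1.98]
contact_force: [-0.0, -0.1, -0.3]
grip_width: 55.3
finger_force: 0.0
```

Run:
```python
from h import *
import pickle
np.set_printoptions(precision=1,suppress=True)
c=cam("wrist"); im=bot.capture("wrist"); o,B=pickle.load(open("barrel.pkl","rb"))
P=lambda X:proj(c,o+np.array(X,float)@B.T)
for x,z in((135,29),(143,30),(214,18),(-5.25,82)): print(x,P([[x,0,z]]))
cv2.imwrite("pics/end.png",im[:,:,::-1])
```

```text
135 [[319.1 146.1]]
143 [[319.1 156.3]]
214 [[318.9 238.1]]
-5.25 [[ 319.5 -115.4]]
```

View pics/end.png

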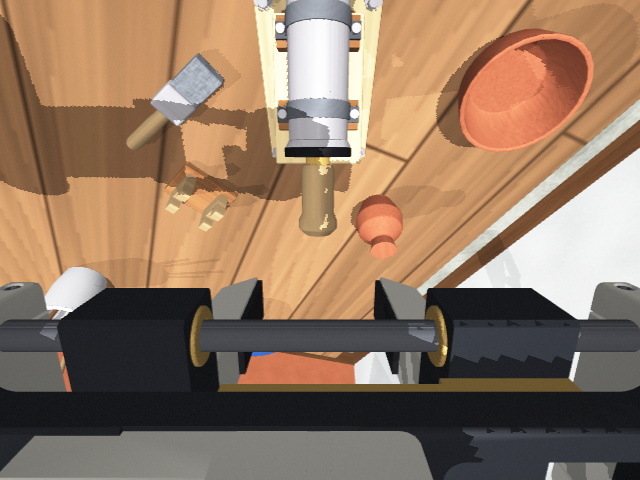

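The collar sits flush on the rim at (318,152), where the model expects it, and the handle is in line down to (318,235). The brush, vase and bowl show no sign of having moved, so I'm handing in.

```bash
python3 -c "
from plant import bot
print(bot.close_job())"
```

```text
the job is handed in; nothing more can be done
None
```

The job is handed in: the square-opening die stopped firmly on the ledge and the plunger's collar sits against the rim, the round-hole die was left in its rack, and the bowl, vase and brush show no sign of having moved; the hand-in returned no verdict.

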